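# Tip the mortar prism into the measuring bed and butt it against the stop

## Task

In the measuring bed a mortar prism stands on end: push it over towards the steel stop so that it lies flat in the bed with its red face up, and then push it along the bed until its end sits squarely against the stop. Only push with the fingertips: never lift the prism off the bed, and leave the other things on the bench where they are.

Things in the scene. Friction and masses are not known exactly. Their poses are not given: they have to be found in the camera images.
- bed: Fixed aluminium bed 290 x 124 mm. Origin: centre of its underside, on the bench; x runs along the bed to the stop, z up. Its flat black rubber floor is 13 mm above the bench, from x = -145 (open end) to +90 mm. Two blue side guides 90 mm apart stand 15 mm above the floor. The stop, a steel block 90 mm wide, rises 42 mm above the floor; the dial gauge behind it tops out at 105 mm above the bench.
- bed_stop (a point): Centre point of the face of the stop that looks along the bed to the prism, 25 mm above the bed's floor (38 mm above the bench). Axes as the bed's.
- prism: Loose grey mortar prism 50 x 50 x 110 mm, 0.45 to 0.8 kg, on end on the bed's floor. Origin: centre of its foot face; z runs up its length from foot to head; x points within 5 degrees along the bed to the stop, 180 to 210 mm off. Its red face is at x = -25 mm. Pushed there near the top it tips about the foot edge at x = +25 mm, and past 25 degrees falls by itself; lying, it is 50 mm high.
- prism_center (a point): Centre of the prism, half-way along its 110 mm. Axes as the prism's. After the fall the head ends 40 to 80 mm short of the stop. Sliding the lying prism along the bed takes about 3 to 10 N.
- prism_head (a point): Centre of the prism's head face (the 50 x 50 mm end that is on top at the start). Axes as the prism's.
- prism_toe (a point): Middle of the prism's foot edge nearest the stop, over which it tips; it stays down on the bed's floor throughout. Axes as the prism's.
- spare: Bystander: a like prism, 50 x 50 x 110 mm with a blue field, standing on the bench beside the bed. Origin: centre of its underside. Leave alone.
- jug: Bystander: bright green plastic mug-shaped measuring jug, 90 mm across, 92 mm high, handle at its +y side. Origin: centre of its underside. Leave alone.
- puck: Bystander: dark steel pull-off disc, 50 mm across, 22 mm high, lying on the bench on the other side of the bed. Origin: centre of its underside. Leave alone.
- scraper: Bystander: wooden-handled scraper about 200 mm long lying on the bench beyond the stop. Leave alone.
Mind the look-alikes: they are no part of the job. What is shaped like the prism but purple is not meant.

How it is judged:
By the outcome, as a careful person would: the job done as asked, in the order asked, and still so for the second after the job is handed in, with the robot touching nothing.
It also fails if it takes over 43 s, if anything falls off the work surface, if the arm or the gripper's body presses on something with over 40 N, if the wrist force passes 120 N, or if a joint passes its speed limit or range.

## Robot

A 6-joint arm with a two-finger parallel gripper is mounted at the origin on the work surface. World frame = base frame: x ahead of the robot, y to its left, z up, the work surface at z = 0. Lengths are in m, angles in rad, forces in N, time in s.
With the tool pointing down it reaches from about 0.275 to 0.85 m from the base axis. Payload 5.2 kg.
Tool frame: the origin (TCP) lies at the very end of the fingers, on their centre line; the grasp point (between the pads) lies 19 mm behind it; z points along the fingers, y is the direction in which the jaws open and shut (so a half turn about z gives the same grasp; the last joint's range is limited). The gripper opens to 85 mm and grips with 20 to 120 N. Pads are 22 mm wide; open, the fingers measure 114 mm over their backs; the gripper's body (76 mm by 85 mm) begins 54 mm behind the grasp point. The pads swing forward as they close: fully open they stand 13 mm farther back than shut.
Start: joints at [-1.513, 0.259, 1.535, -0, 1.348, -0.203], TCP at [0.142, -0.531, 0.231] pointing down, gripper open.
Joint ranges: [-3.14, 3.14], [-0.91, 2.08], [0.19, 2.58], [-1.22, 4.36], [0.22, 2.71], [-3.12, 3.12]. Speed limits (rad/s): [2.57, 2.57, 3.14, 3.14, 3.14, 3.14].

## Interface

Orientations are given as a rotation vector (axis times angle).
In Python, from plant import sensors, cams, arm gives the robot as it stands.
- The arm moves only by the tool move_arm, never from a script. Its argument "series" is a list of rows, each an object with "dp": the shift along the tool's x, y, z in units of 50 mm (1.0 is 50 mm), a list of three; "rotation": the turn, a rotation vector about the tool's x, y, z in rad, a list of three; "gripper": the opening, from 0 (shut) to 1 (fully open). A call has exactly 8 rows; each row shifts and turns the commanded pose from where the row before left it, along the tool's axes as they then stand; what a row does not reach is not made up. A row lasts 1/10 s, in which the tool goes at most 50 mm and 8.59 degrees, less where a joint would pass 70% of its speed; a pose out of reach is approached as far as the arm can. A call is refused whole if a number of a shift passes 1 or a number of a turn 0.15, either way. A call with a gripper value outside its range is refused whole. The fingers move at their own pace and stop on an object; the grip force is fixed at half the most. Time passes only in rows, so rows that do not move let the fingers close, or fill a call up. It gives the time, the measured TCP pose, the force and the opening at its end, in the units of the state.
- sensors.get_state(): the state, without advancing time (a new reading comes with each control period).
- cams.get_image(name): name is "scene" or "side" or "wrist"; returns (picture, depth): 480x640x3 uint8, red, green, blue; 480x640 float32, m along the optical axis (not along the pixel's ray), 0 where there is no reading.
- cams.get_calibration(name): a dict with "fx", "fy", "cx", "cy" (pixels), "rvec" (rotation vector, rad) and "tvec" (3), from world to camera coordinates, as OpenCV has them. Camera axes: x right, y down, z forward; pixel columns grow to the right and rows downward; lengths in m; the calibration is good to about 2 mm. A picture is of the moment at which its call begins: read the wrist's pose just before it. get_calibration takes no time and is no camera call; for the wrist camera it gives the pose at the moment of the call.
- arm.job_done(): hands the job in, once; it reports no verdict.
The state is a dict: "t": time; "joint_pos": joint angles; "qd": joint speeds; "joint_torque": joint torques, N m; "tcp_pos": TCP position; "tool_rot": TCP orientation; "contact_force": force on the tool from outside, world axes, zero at the start; "ft_torque": the same for the moment, N m; "finger_gap": finger opening in m.
Only numpy, scipy, OpenCV 4.12 (cv2) and the standard library are available. Lean on these libraries where they do the work, as an engineer would, in place of code of your own. Each camera call takes 0.05 s, during which the arm holds its last target. There are 200 camera calls.

## Working session

There is one attempt and no reset: what is moved stays moved. The work goes in short steps, Python scripts to look and compute and a tool call to move; the robot and the scene stay as the last step left them, time stands still between calls to the robot, and variables do not carry over. Pictures are saved under pics/ and viewed, on a budget of 10 in all, crops included, one or two more only if the job needs it, and the job is handed in when it is done.

Besides the shell and the picture viewer there is one more tool, called in YAML: its name, and indented under it one key for each argument. move_arm: Moves the arm, as the interface text tells. Its arguments: {"type":"object","properties":{"series":{"type":"array"}},"required":["series"]}

```bash
mkdir -p pics
cat > h.py <<'E'
import numpy as np,cv2
from scipy.spatial.transform import Rotation as R
from plant import sensors,cams,arm
def grab(n,f):
    im,d=cams.get_image(n); cv2.imwrite(f'pics/{f}.png',im[:,:,::-1]); np.savez(f'pics/{f}.npz',im=im,d=d,**{k:np.array(v) for k,v in cams.get_calibration(n).items()}); return im,d
def world(f,pts):
    z=np.load(f'pics/{f}.npz'); Rm=R.from_rotvec(z['rvec']).as_matrix(); o=[]
    for u,v in pts:
        d=np.median(z['d'][v-1:v+2,u-1:u+2]); c=np.array([(u-z['cx'])/z['fx']*d,(v-z['cy'])/z['fy']*d,d]); o.append(Rm.T@(c-z['tvec']))
    return np.array(o)
def cloud(f):
    z=np.load(f'pics/{f}.npz'); Rm=R.from_rotvec(z['rvec']).as_matrix(); d=z['d']; v,u=np.mgrid[:480,:640]
    c=np.stack([(u-z['cx'])/z['fx']*d,(v-z['cy'])/z['fy']*d,d],-1); return (c-z['tvec'])@Rm, z['im'], d
E
python3 - <<'E'
from h import *
np.set_printoptions(precision=4,suppress=True)
grab('scene','scene1');grab('side','side1')
s=sensors.get_state();print(s)
print(R.from_rotvec(s['tool_rot']).as_matrix())
E
```

```text
{'t': 0.1, 'joint_pos': array([-1.5128,  0.2593,  1.536 ,  0.    ,  1.348 , -0.2028]), 'qd': array([ 0.0004, -0.0018, -0.0043,  0.0003,  0.0009, -0.0001]), 'joint_torque': array([  0.0025, -44.6972, -29.1248,  -0.0001,   0.0062,   0.    ]), 'tcp_pos': array([ 0.1418, -0.5309,  0.2305]), 'tool_rot': array([-3.1132, -0.4083, -0.0002]), 'contact_force': array([ 0.3937, -0.1447, -0.3956]), 'ft_torque': array([ 0.0297,  0.0032, -0.018 ]), 'finger_gap': 0.08510015385965315}
[[ 0.9662  0.2579 -0.0001]
 [ 0.2579 -0.9662  0.0017]
 [ 0.0004 -0.0017 -1.    ]]
```

View pics/scene1.png

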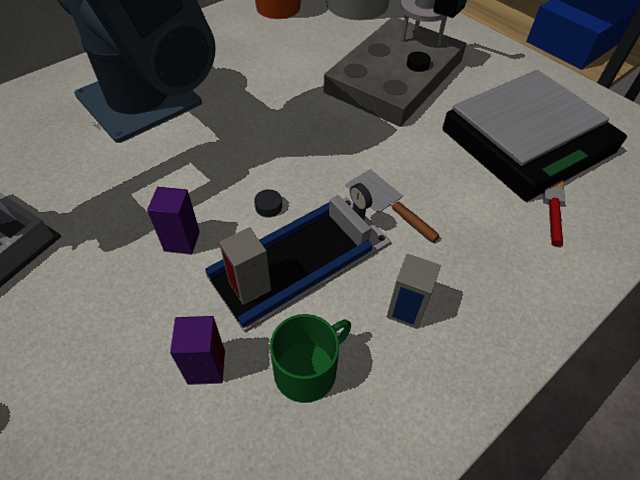

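View pics/side1.png

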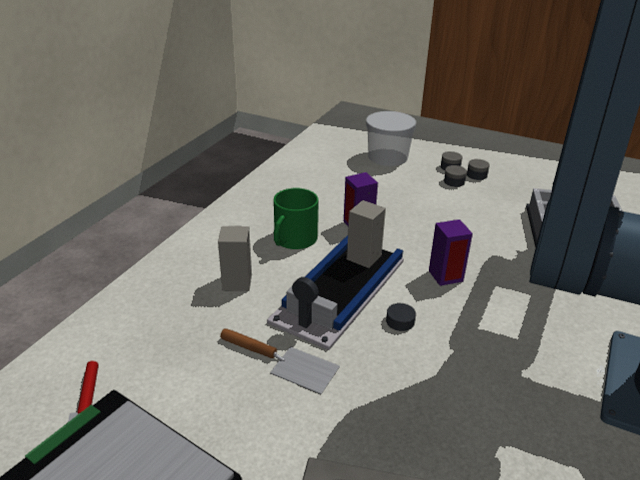

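The scene view shows the prism at about (245,265), red face left, and the stop at about (350,222). Purple decoys stand at (173,220) and (198,350), the jug at (305,355), the spare at (413,290) and the puck at (268,203). Next I'll measure the bed and the prism from the depth clouds.

Run:
```python
from h import *
np.set_printoptions(precision=4,suppress=True)
a=world('scene1',[(245,240),(350,218),(232,285),(268,198),(305,355),(415,265),(170,192),(193,325)]);print(a)
b=world('side1',[(366,212),(315,300),(404,312),(235,235)]);print(b)
def rect(P,n):
    r=cv2.minAreaRect((P[:,:2]*1000).astype(np.float32)); print(n,len(P),np.array(r[0])/1000,r[1],r[2], P[:,2].min(),np.median(P[:,2]))
pr=a[0,:2]
for f in ['scene1','side1']:
    P,im,d=cloud(f); ok=d>0; i=im.astype(int)
    near=np.linalg.norm(P[...,:2]-pr,axis=-1)
    m=ok&(near<.06)&(abs(P[...,2]-.123)<.005); m=cv2.erode(m.astype(np.uint8),np.ones((2,2)))>0
    rect(P[m],f+' prismtop')
    bl=ok&(near<.32)&(i[...,2]>1.6*i[...,0])&(i[...,2]>1.4*i[...,1])&(P[...,2]>.022)&(P[...,2]<.034)
    n,l,st,ce=cv2.connectedComponentsWithStats(bl.astype(np.uint8))
    for k in range(1,n):
        if st[k,4]>60: rect(P[l==k],f'{f} blue {ce[k]}')
    st_=ok&(near<.3)&(near>.1)&(abs(P[...,2]-.055)<.004)&(abs(i.max(-1)-i.min(-1))<25)
    n,l,st,ce=cv2.connectedComponentsWithStats(st_.astype(np.uint8))
    for k in range(1,n):
        if st[k,4]>40: rect(P[l==k],f'{f} stoptop {ce[k]}')
    red=ok&(near<.08)&(i[...,0]>2*i[...,1])&(i[...,0]>2*i[...,2])
    if red.any(): print('red',P[red].mean(0))
```

```text
[[ 0.5522 -0.085   0.1238]
 [ 0.5799  0.0982  0.0555]
 [ 0.5498 -0.1189  0.0341]
 [ 0.4332  0.0364  0.0217]
 [ 0.7002 -0.0975  0.0064]
 [ 0.7308  0.0779  0.11  ]
 [ 0.3915 -0.1163  0.1098]
 [ 0.612  -0.2097  0.1109]]
[[ 0.5526 -0.0839  0.124 ]
 [ 0.5593  0.1087  0.0558]
 [ 0.4276  0.0324  0.0235]
 [ 0.7334  0.0756  0.1117]]
scene1 prismtop 1003 [ 0.5582 -0.0947] (49.01994705200195, 49.16646957397461) 82.71162414550781 0.1180141407655823 0.12339161457968802
scene1 blue [294.4065 224.8323] 620 [0.5143 0.0358] (141.30316162109375, 15.533040046691895) 85.15912628173828 0.02200810609859538 0.02802039679862741
scene1 blue [303.1469 282.7388] 1409 [ 0.6134 -0.0196] (249.10650634765625, 15.626117706298828) 85.2476806640625 0.022055193720369657 0.028160840360684496
scene1 blue [214.9878 267.6768] 164 [ 0.5015 -0.1195] (30.55427360534668, 14.580351829528809) 83.45555877685547 0.022091710942504374 0.027851331730671135
scene1 blue [403.8556 315.5444] 90 [0.7541 0.0495] (32.63638687133789, 3.42167592048645) 28.721317291259766 0.022228008470794293 0.027740597164813148
scene1 stoptop [350.131  214.
[... 689 characters left out ...]
1) 85.3660888671875 0.022112289511939314 0.02876563838121139
side1 blue [366.9173 288.0389] 822 [ 0.5067 -0.0087] (246.7888641357422, 15.696395874023438) 85.1581802368164 0.022082563407200488 0.028764342657587212
side1 stoptop [234.991  266.8378] 111 [0.7288 0.0923] (49.5733642578125, 6.772363185882568) 27.399351119995117 0.05100897524899729 0.05499380903298711
side1 stoptop [290.6222 291.6444] 45 [0.606  0.1082] (10.882604598999023, 26.675437927246094) 46.712364196777344 0.051320174701050714 0.055410268347993695
side1 stoptop [321.2119 303.6394] 269 [0.5503 0.1147] (40.36906433105469, 52.13688278198242) 83.52799987792969 0.05100751549001596 0.055699847386526245
red [ 0.5831 -0.0514  0.015 ]
```

move_arm:
  series:
    - {"dp":[0,0,0],"rotation":[0,0,-0.15],"gripper":0.15}
    - {"dp":[0,0,0],"rotation":[0,0,-0.15],"gripper":0.15}
    - {"dp":[0,0,0],"rotation":[0,0,-0.15],"gripper":0.15}
    - {"dp":[0,0,0],"rotation":[0,0,-0.15],"gripper":0.15}
    - {"dp":[0,0,0],"rotation":[0,0,-0.15],"gripper":0.15}
    - {"dp":[0,0,0],"rotation":[0,0,-0.15],"gripper":0.15}
    - {"dp":[0,0,0],"rotation":[0,0,-0.15],"gripper":0.15}
    - {"dp":[0,0,0],"rotation":[0,0,-0.15],"gripper":0.15}

```text
t: 0.9
tcp_pos: [0.1418, -0.5311, 0.2308]
tool_rot: [-2.333, -2.103, -0.001]
contact_force: [0.0, -0.2, 0.6]
finger_gap: 0.0129
```

move_arm:
  series:
    - {"dp":[0.5,0.46,0],"rotation":[0,0,-0.02],"gripper":0.15}
    - {"dp":[0.5,0.46,0],"rotation":[0,0,0],"gripper":0.15}
    - {"dp":[0.5,0.46,0],"rotation":[0,0,0],"gripper":0.15}
    - {"dp":[0.5,0.46,0],"rotation":[0,0,0],"gripper":0.15}
    - {"dp":[0.5,0.46,0],"rotation":[0,0,0],"gripper":0.15}
    - {"dp":[0.5,0.46,0],"rotation":[0,0,0],"gripper":0.15}
    - {"dp":[0.5,0.46,0],"rotation":[0,0,0],"gripper":0.15}
    - {"dp":[0.5,0.46,0],"rotation":[0,0,0],"gripper":0.15}

```text
t: 1.7
tcp_pos: [0.3443, -0.348, 0.231]
tool_rot: [-2.319, -2.119, -0.0]
contact_force: [-0.8, 0.0, 0.2]
finger_gap: 0.0131
```

move_arm:
  series:
    - {"dp":[0.5,0.46,0],"rotation":[0,0,0],"gripper":0.15}
    - {"dp":[0.5,0.46,0],"rotation":[0,0,0],"gripper":0.15}
    - {"dp":[0.5,0.46,0],"rotation":[0,0,0],"gripper":0.15}
    - {"dp":[0.5,0.46,0],"rotation":[0,0,0],"gripper":0.15}
    - {"dp":[0.5,0.46,0],"rotation":[0,0,0],"gripper":0.15}
    - {"dp":[0.5,0.46,0],"rotation":[0,0,0],"gripper":0.15}
    - {"dp":[0.4,0.46,0],"rotation":[0,0,0],"gripper":0.15}
    - {"dp":[0,0,0],"rotation":[0,0,0],"gripper":0.15}

```text
t: 2.5
tcp_pos: [0.5212, -0.1919, 0.2307]
tool_rot: [-2.315, -2.123, -0.002]
contact_force: [0.6, -0.7, -0.4]
finger_gap: 0.0127
```

move_arm:
  series:
    - {"dp":[0.3,0.18,0],"rotation":[0,0,0],"gripper":0.15}
    - {"dp":[0.3,0.18,0],"rotation":[0,0,0],"gripper":0.15}
    - {"dp":[0.28,0.18,0],"rotation":[0,0,0],"gripper":0.15}
    - {"dp":[0,0,0.6],"rotation":[0,0,0],"gripper":0.15}
    - {"dp":[0,0,0.6],"rotation":[0,0,0],"gripper":0.15}
    - {"dp":[0,0,0.6],"rotation":[0,0,0],"gripper":0.15}
    - {"dp":[0,0,0.6],"rotation":[0,0,0],"gripper":0.15}
    - {"dp":[0,0,0.05],"rotation":[0,0,0],"gripper":0.15}

```text
t: 3.3
tcp_pos: [0.547, -0.1519, 0.1048]
tool_rot: [-2.314, -2.114, 0.005]
contact_force: [-0.7, -0.4, 0.1]
finger_gap: 0.0131
```

Run:
```python
from h import *
grab('scene','scene2');grab('side','side2')
a=cv2.imread('pics/scene2.png')[130:400,120:440];b=cv2.imread('pics/side2.png')[150:420,200:520]
cv2.imwrite('pics/c2.png',cv2.resize(np.hstack([a,b]),None,fx=1.25,fy=1.25,interpolation=2))
s=sensors.get_state();print(s['tcp_pos'],s['contact_force'])
```

```text
[ 0.54954382 -0.1530378   0.10851988] [-0.05748406  0.22245655  0.81711126]
```

View pics/c2.png

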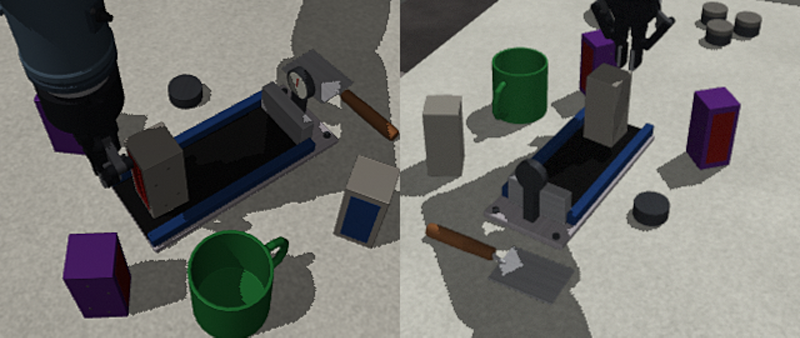

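The fingers hang centred behind the red face, clear of the purple prism. Now the push near the top.

move_arm:
  series:
    - {"dp":[0.15,0.01,0],"rotation":[0,0,0],"gripper":0.15}
    - {"dp":[0.15,0.01,0],"rotation":[0,0,0],"gripper":0.15}
    - {"dp":[0.1,0,0],"rotation":[0,0,0],"gripper":0.15}
    - {"dp":[0.1,0,0],"rotation":[0,0,0],"gripper":0.15}
    - {"dp":[0.1,0,0],"rotation":[0,0,0],"gripper":0.15}
    - {"dp":[0.1,0,0],"rotation":[0,0,0],"gripper":0.15}
    - {"dp":[0.1,0,0],"rotation":[0,0,0],"gripper":0.15}
    - {"dp":[0.1,0,0],"rotation":[0,0,0],"gripper":0.15}

```text
t: 4.2
tcp_pos: [0.555, -0.1078, 0.1088]
tool_rot: [-2.319, -2.119, 0.0]
contact_force: [-0.6, -0.8, 0.9]
finger_gap: 0.013
```

Run:
```python
from h import *
grab('side','side3')
b=cv2.imread('pics/side3.png')[150:420,200:520]
cv2.imwrite('pics/c3.png',cv2.resize(b,None,fx=1.5,fy=1.5,interpolation=2))
s=sensors.get_state();print(s['tcp_pos'],s['contact_force'])
```

```text
[ 0.55488516 -0.10697362  0.10864118] [-0.15358526  0.56798431 -0.30099634]
```

View pics/c3.png

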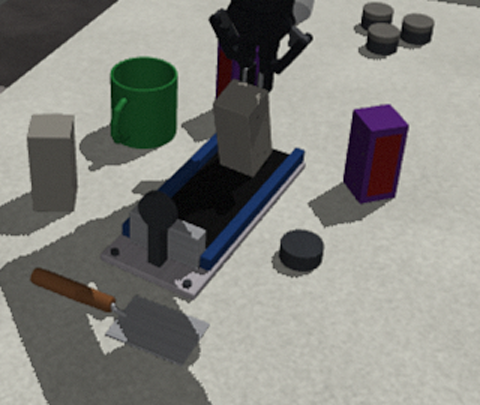

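The prism is starting to tilt towards the stop (top at about (243,95)). I'll keep pushing.

move_arm:
  series:
    - {"dp":[0.1,0,0],"rotation":[0,0,0],"gripper":0.15}
    - {"dp":[0.1,0,0],"rotation":[0,0,0],"gripper":0.15}
    - {"dp":[0.1,0,0],"rotation":[0,0,0],"gripper":0.15}
    - {"dp":[0.1,0,0],"rotation":[0,0,0],"gripper":0.15}
    - {"dp":[0.1,0,0],"rotation":[0,0,0],"gripper":0.15}
    - {"dp":[0.1,0,0],"rotation":[0,0,0],"gripper":0.15}
    - {"dp":[0.1,0,0],"rotation":[0,0,0],"gripper":0.15}
    - {"dp":[0.1,0,0],"rotation":[0,0,0],"gripper":0.15}

```text
t: 5.05
tcp_pos: [0.5586, -0.068, 0.1088]
tool_rot: [-2.319, -2.119, 0.0]
contact_force: [-0.0, 0.1, -0.3]
finger_gap: 0.0128
```

Run:
```python
from h import *
grab('scene','scene4');grab('side','side4')
a=cv2.imread('pics/scene4.png')[130:400,120:440];b=cv2.imread('pics/side4.png')[150:420,200:520]
cv2.imwrite('pics/c4.png',cv2.resize(np.hstack([a,b]),None,fx=1.25,fy=1.25,interpolation=2))
s=sensors.get_state();print(s['tcp_pos'],s['contact_force'])
```

```text
[ 0.55863491 -0.0677201   0.10881615] [-0.32329521 -0.48504929  0.6581793 ]
```

View pics/c4.png

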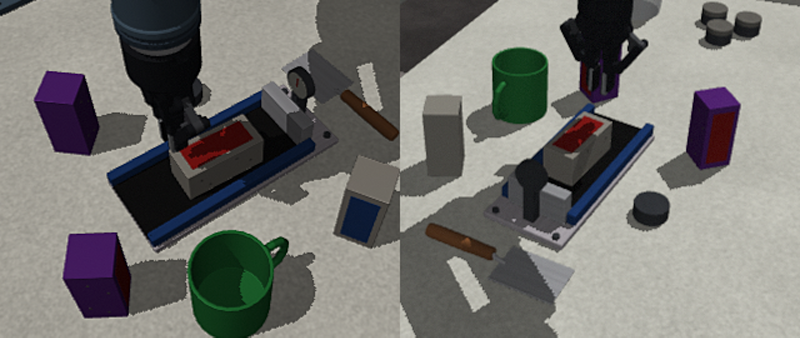

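It's lying flat with the red face up. I'll measure its pose while backing the fingers off.

```bash
cat >> h.py <<'E'
def meas(f):
    P,im,d=cloud(f); u=np.array([.083,.9965])
    m=(d>0)&(np.linalg.norm(P[...,:2]-[.564,0.0],axis=-1)<.1)&(abs(P[...,2]-.063)<.004)
    n,l,st,ce=cv2.connectedComponentsWithStats(cv2.erode(m.astype(np.uint8),np.ones((2,2))))
    k=1+st[1:,4].argmax(); Q=P[l==k]; r=cv2.minAreaRect((Q[:,:2]*1000).astype(np.float32)); s=Q[:,:2]@u
    print(f,len(Q),r,'z',np.median(Q[:,2]),'along-u min/max',s.min(),s.max())
E
python3 - <<'E'
from h import *
meas('scene4');meas('side4'); print('stop face u', np.array([.571,.0935])@[.083,.9965])
E
```

```text
scene4 1688 ((569.0266723632812, -13.9141845703125), (109.01809692382812, 49.52867126464844), 82.96282958984375) z 0.06365137463620076 along-u min/max -0.021752984168583053 0.08783704337185942
side4 910 ((563.2472534179688, -12.632144927978516), (110.94261932373047, 48.27253723144531), 82.71379089355469) z 0.06440527381405595 along-u min/max -0.02124687921751476 0.08998352318663741
stop face u 0.14056575
```

move_arm:
  series:
    - {"dp":[-0.2,0,0],"rotation":[0,0,0],"gripper":0.15}
    - {"dp":[-0.2,0,0],"rotation":[0,0,0],"gripper":0.15}
    - {"dp":[-0.2,0,0],"rotation":[0,0,0],"gripper":0.15}
    - {"dp":[-0.2,0,0],"rotation":[0,0,0],"gripper":0.15}
    - {"dp":[0,0,0],"rotation":[0,0,0],"gripper":0.15}
    - {"dp":[0,0,0],"rotation":[0,0,0],"gripper":0.15}
    - {"dp":[0,0,0],"rotation":[0,0,0],"gripper":0.15}
    - {"dp":[0,0,0],"rotation":[0,0,0],"gripper":0.15}

```text
t: 5.95
tcp_pos: [0.555, -0.108, 0.1088]
tool_rot: [-2.319, -2.12, -0.0]
contact_force: [0.5, -0.1, 0.3]
finger_gap: 0.0127
```

Run:
```python
from h import *
grab('scene','scene5');grab('side','side5');meas('scene5');meas('side5');print(sensors.get_state()['tcp_pos'])
```

```text
scene5 1736 ((569.723388671875, -13.835968017578125), (108.96379852294922, 49.20738220214844), 83.44135284423828) z 0.06368348359186808 along-u min/max -0.021581833518070404 0.0882224116482467
side5 906 ((563.4586181640625, -12.982402801513672), (111.17528533935547, 48.71457290649414), 82.37947082519531) z 0.06442224568445182 along-u min/max -0.021042566945240593 0.09026950172248467
[ 0.55503445 -0.10792515  0.10884429]
```

move_arm:
  series:
    - {"dp":[0,0,0.4],"rotation":[0,0,0],"gripper":0.15}
    - {"dp":[0,0,0.4],"rotation":[0,0,0],"gripper":0.15}
    - {"dp":[0,0,0.4],"rotation":[0,0,0],"gripper":0.15}
    - {"dp":[0,0,0.38],"rotation":[0,0,0],"gripper":0.15}
    - {"dp":[0,0,0],"rotation":[0,0,0],"gripper":0.15}
    - {"dp":[0.15,0,0],"rotation":[0,0,0],"gripper":0.15}
    - {"dp":[0.15,0,0],"rotation":[0,0,0],"gripper":0.15}
    - {"dp":[0.15,0,0],"rotation":[0,0,0],"gripper":0.15}

```text
t: 6.85
tcp_pos: [0.5579, -0.0852, 0.031]
tool_rot: [2.318, 2.118, 0.002]
contact_force: [-0.3, 0.1, 0.9]
finger_gap: 0.0129
```

move_arm:
  series:
    - {"dp":[0.1,0,0],"rotation":[0,0,0],"gripper":0.15}
    - {"dp":[0.1,0,0],"rotation":[0,0,0],"gripper":0.15}
    - {"dp":[0.1,0,0],"rotation":[0,0,0],"gripper":0.15}
    - {"dp":[0.1,0,0],"rotation":[0,0,0],"gripper":0.15}
    - {"dp":[0.1,0,0],"rotation":[0,0,0],"gripper":0.15}
    - {"dp":[0.1,0,0],"rotation":[0,0,0],"gripper":0.15}
    - {"dp":[0.1,0,0],"rotation":[0,0,0],"gripper":0.15}
    - {"dp":[0,0,0],"rotation":[0,0,0],"gripper":0.15}

```text
t: 7.65
tcp_pos: [0.5599, -0.0499, 0.0296]
tool_rot: [-2.318, -2.119, -0.0]
contact_force: [0.5, -0.7, -0.4]
finger_gap: 0.0129
```

Run:
```python
from h import *
grab('scene','scene6');grab('side','side6');meas('scene6');meas('side6')
for i in range(3):
  cams.get_image('side');s=sensors.get_state();print(s['tcp_pos'],s['contact_force'])
```

```text
scene6 1245 ((570.13525390625, 25.031719207763672), (89.07744598388672, 48.79365158081055), 84.94281005859375) z 0.06364716723033483 along-u min/max 0.027698148674323363 0.11692725985747748
side6 977 ((562.6407470703125, 7.970111846923828), (127.05467987060547, 49.6749153137207), 84.77378845214844) z 0.06430639716461778 along-u min/max -0.0089477740647854 0.11833722233644976
[ 0.55942832 -0.05013175  0.02919487] [-0.27153166  0.11570513 -0.27609931]
[ 0.55949296 -0.05028176  0.02921788] [ 0.00722273  0.31744257 -0.85051863]
[ 0.55958009 -0.05048284  0.02927913] [0.0806098  0.10017677 0.88547351]
```

move_arm:
  series:
    - {"dp":[0.08,0,0],"rotation":[0,0,0],"gripper":0.15}
    - {"dp":[0.08,0,0],"rotation":[0,0,0],"gripper":0.15}
    - {"dp":[0.08,0,0],"rotation":[0,0,0],"gripper":0.15}
    - {"dp":[0.08,0,0],"rotation":[0,0,0],"gripper":0.15}
    - {"dp":[0.04,0,0],"rotation":[0,0,0],"gripper":0.15}
    - {"dp":[0.03,0,0],"rotation":[0,0,0],"gripper":0.15}
    - {"dp":[0.02,0,0],"rotation":[0,0,0],"gripper":0.15}
    - {"dp":[0.02,0,0],"rotation":[0,0,0],"gripper":0.15}

```text
t: 8.7
tcp_pos: [0.5621, -0.0296, 0.0298]
tool_rot: [-2.319, -2.119, 0.0]
contact_force: [-0.7, -2.2, -1.5]
finger_gap: 0.0129
```

move_arm:
  series:
    - {"dp":[0.02,0,0],"rotation":[0,0,0],"gripper":0.15}
    - {"dp":[0,0,0],"rotation":[0,0,0],"gripper":0.15}
    - {"dp":[0,0,0],"rotation":[0,0,0],"gripper":0.15}
    - {"dp":[0,0,0],"rotation":[0,0,0],"gripper":0.15}
    - {"dp":[0,0,0],"rotation":[0,0,0],"gripper":0.15}
    - {"dp":[0,0,0],"rotation":[0,0,0],"gripper":0.15}
    - {"dp":[0,0,0],"rotation":[0,0,0],"gripper":0.15}
    - {"dp":[0,0,0],"rotation":[0,0,0],"gripper":0.15}

```text
t: 9.5
tcp_pos: [0.5623, -0.0286, 0.0299]
tool_rot: [2.319, 2.119, 0.0]
contact_force: [0.8, -0.2, 1.3]
finger_gap: 0.013
```

move_arm:
  series:
    - {"dp":[0,0,0],"rotation":[0,0,0],"gripper":0.15}
    - {"dp":[0,0,0],"rotation":[0,0,0],"gripper":0.15}
    - {"dp":[0,0,0],"rotation":[0,0,0],"gripper":0.15}
    - {"dp":[0,0,0],"rotation":[0,0,0],"gripper":0.15}
    - {"dp":[0.01,0,0],"rotation":[0,0,0],"gripper":0.15}
    - {"dp":[0.01,0,0],"rotation":[0,0,0],"gripper":0.15}
    - {"dp":[0.01,0,0],"rotation":[0,0,0],"gripper":0.15}
    - {"dp":[0.01,0,0],"rotation":[0,0,0],"gripper":0.15}

```text
t: 10.3
tcp_pos: [0.5625, -0.0268, 0.0298]
tool_rot: [2.319, 2.119, -0.0]
contact_force: [-1.0, -3.1, -0.7]
finger_gap: 0.0131
```

Run:
```python
from h import *
grab('scene','scene7');grab('side','side7')
a=cv2.imread('pics/scene7.png')[170:330,190:410];b=cv2.imread('pics/side7.png')[210:370,240:460]
cv2.imwrite('pics/c7.png',cv2.resize(np.hstack([a,b]),None,fx=1.8,fy=1.8,interpolation=2))
s=sensors.get_state();print(s['tcp_pos'],s['contact_force'])
```

```text
[ 0.56246978 -0.02668156  0.02981711] [-0.49745338 -2.35613248  0.08969852]
```

View pics/c7.png

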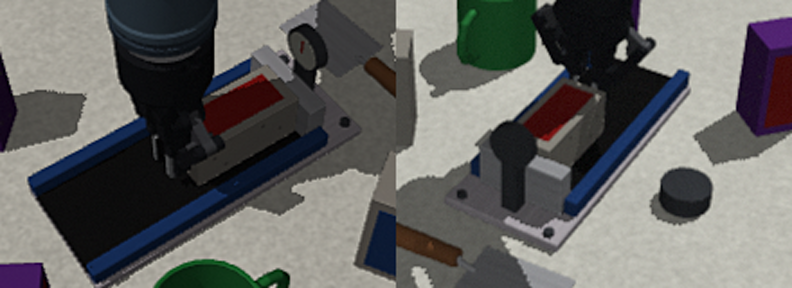

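The head is at or just short of the stop, around (300,95). I'll creep in until the force rises.

move_arm:
  series:
    - {"dp":[0.01,0,0],"rotation":[0,0,0],"gripper":0.15}
    - {"dp":[0.01,0,0],"rotation":[0,0,0],"gripper":0.15}
    - {"dp":[0.01,0,0],"rotation":[0,0,0],"gripper":0.15}
    - {"dp":[0.01,0,0],"rotation":[0,0,0],"gripper":0.15}
    - {"dp":[0.01,0,0],"rotation":[0,0,0],"gripper":0.15}
    - {"dp":[0,0,0],"rotation":[0,0,0],"gripper":0.15}
    - {"dp":[0,0,0],"rotation":[0,0,0],"gripper":0.15}
    - {"dp":[0,0,0],"rotation":[0,0,0],"gripper":0.15}

```text
t: 11.2
tcp_pos: [0.5631, -0.0261, 0.0299]
tool_rot: [2.317, 2.118, -0.002]
contact_force: [0.5, -9.0, -0.8]
finger_gap: 0.0129
```

The force holds at 9 N and the tool has stopped advancing, so it's against the stop. One more small press to seat it, then back off.

move_arm:
  series:
    - {"dp":[0.02,0,0],"rotation":[0,0,0],"gripper":0.15}
    - {"dp":[0.02,0,0],"rotation":[0,0,0],"gripper":0.15}
    - {"dp":[0,0,0],"rotation":[0,0,0],"gripper":0.15}
    - {"dp":[0,0,0],"rotation":[0,0,0],"gripper":0.15}
    - {"dp":[0,0,0],"rotation":[0,0,0],"gripper":0.15}
    - {"dp":[0,0,0],"rotation":[0,0,0],"gripper":0.15}
    - {"dp":[0,0,0],"rotation":[0,0,0],"gripper":0.15}
    - {"dp":[0,0,0],"rotation":[0,0,0],"gripper":0.15}

```text
t: 12.0
tcp_pos: [0.5632, -0.0261, 0.03]
tool_rot: [2.315, 2.117, -0.005]
contact_force: [-1.8, -17.7, -1.9]
finger_gap: 0.0128
```

move_arm:
  series:
    - {"dp":[-0.1,0,0],"rotation":[0,0,0],"gripper":0.15}
    - {"dp":[-0.2,0,0],"rotation":[0,0,0],"gripper":0.15}
    - {"dp":[-0.3,0,0],"rotation":[0,0,0],"gripper":0.15}
    - {"dp":[-0.3,0,0],"rotation":[0,0,0],"gripper":0.15}
    - {"dp":[0,0,-0.6],"rotation":[0,0,0],"gripper":0.15}
    - {"dp":[0,0,-0.8],"rotation":[0,0,0],"gripper":0.15}
    - {"dp":[0,0,-0.8],"rotation":[0,0,0],"gripper":0.15}
    - {"dp":[0,0,-0.8],"rotation":[0,0,0],"gripper":0.15}

```text
t: 12.8
tcp_pos: [0.5584, -0.0678, 0.1813]
tool_rot: [-2.32, -2.118, -0.0]
contact_force: [1.9, -0.2, -0.6]
finger_gap: 0.0128
```

Run:
```python
from h import *
grab('scene','scene8');grab('side','side8');
for f in ('scene8','side8'):
    P,im,d=cloud(f); i=im.astype(int); u=np.array([.083,.9965])
    near=np.linalg.norm(P[...,:2]-[.567,.04],axis=-1)<.09
    m=(d>0)&near&(abs(P[...,2]-.0635)<.0035); Q=P[cv2.erode(m.astype(np.uint8),np.ones((2,2)))>0]
    print(f,cv2.minAreaRect((Q[:,:2]*1000).astype(np.float32)),(Q[:,:2]@u).min(),(Q[:,:2]@u).max(),np.ptp(Q[:,2]))
    m=(d>0)&(np.linalg.norm(P[...,:2]-[.571,.11],axis=-1)<.06)&(abs(P[...,2]-.055)<.003); print('stop top min u',np.percentile(P[m][:,:2]@u,[1,5]))
    r=near&(i[...,0]>2*i[...,1])&(i[...,0]>2*i[...,2]);print('red z',np.median(P[r][:,2]))
a=cv2.imread('pics/scene8.png')[130:400,120:440];b=cv2.imread('pics/side8.png')[150:420,200:520]
cv2.imwrite('pics/c8.png',cv2.resize(np.hstack([a,b]),None,fx=1.25,fy=1.25,interpolation=2))
for k in ('scene','side'):  # bystander shift check
    A=cv2.imread(f'pics/{k}1.png');B=cv2.imread(f'pics/{k}8.png')
s=sensors.get_state();print(s['tcp_pos'],s['contact_force'],s['t'])
```

```text
scene8 ((573.49755859375, 51.127235412597656), (133.9454803466797, 48.75756072998047), 84.55116271972656) 0.03164655095424411 0.16545473755999202 0.00679541440569547
stop top min u [0.11158325 0.13538632]
red z 0.06405688215234873
side8 ((566.0552978515625, 39.0771369934082), (110.113037109375, 48.30388641357422), 85.18042755126953) 0.03087781231727916 0.14099471039030936 0.006776483429573266
stop top min u [0.10571575 0.12279206]
red z 0.06485709818938068
[ 0.56220725 -0.06889982  0.18622281] [ 0.1478034  -0.82889893 -0.00396827] 12.9
```

View pics/c8.png

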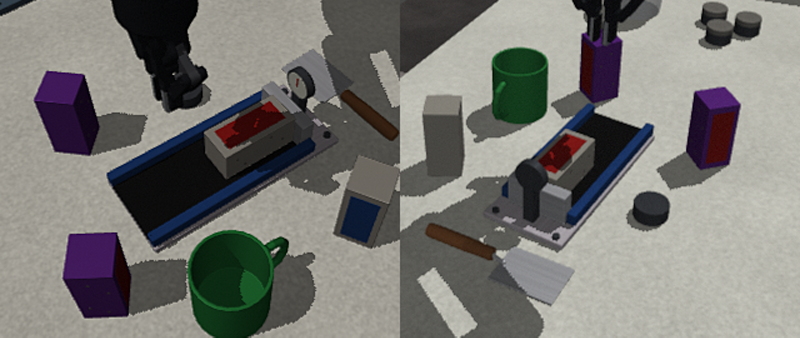

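The prism lies with its red face up and its head against the stop (end at u = 0.141; I had measured the stop face at 0.1406). Its yaw is 85.2°, the same as the bed's. The bystanders look unmoved and the arm is clear, so I'm handing in.

```bash
python3 -c "
from plant import arm;print(arm.job_done())"
```

```text
the job is handed in; nothing more can be done
None
```

The prism now lies flat in the bed with its red face up and its head end against the stop. I tipped it with the fingertips near the top of the red face, then slid it along the bed. I backed the fingers off and handed the job in at about 13 s.

- **Contact with the stop:** the tool stopped advancing and the pushing force rose to 18 N while seating. In the side view after backing off, the head end measured 141.0 mm along the bed direction, against 140.6 mm for the stop face.
- **Squareness:** the side view gave a yaw of 85.2°, the same as the bed. The scene view gave 84.6°, but its fit was contaminated by another surface (134 mm long instead of 110), so I discounted it.
- **Disagreement:** the two cameras differed by about 6 mm across the bed on the lying prism's position.
- **Other objects:** I checked these by eye only, and none appeared to have moved.

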